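# Hold the spring clip open astride the tall recipe card

### The job

Squeeze the levers of the steel spring clip that sits on the low recipe card, lift it off open, and carry it to the tall recipe card. Lower it there so that its wide-open jaws gape around the middle of the card's top edge, one jaw in front and one behind, the edge well inside the mouth but nothing touching the card. Finish like that, still holding the clip squeezed open in the air: never let it shut on that card, and do not shove the card stands or disturb the mug, the little glass and the sugar bowl.

Things in the scene. Friction and masses are not known exactly. Their poses are not given: they have to be found in the camera images.
- clip: Steel spring clip, about 50 g, starting upright, jaws down, clamped on the low card's top edge. Origin: centre of its coil barrel (the hinge: 10 mm thick, 40 mm long, resting on the card edge). y: along the hinge and the card; x: across, from lever to lever; z: up, jaws to levers. Jaws 36 mm wide along y, their tips 31 mm below the origin shut, 28 mm open. Squeezing the levers along x opens it.
- clip_grip (a point): Place to squeeze the clip: midway between its levers, 26 mm above its origin. Lever plates: 26 mm wide along y, 3 mm thick. Shut, they flare in a V, 1 to 35 mm above the origin, 24 mm wide outside at the bottom, 52 mm at the top; fully squeezed they are upright and parallel, 23 mm over both, up to 41 mm above the origin. Each takes 5 N at the top to start, at the stop 6 N there or 10 N here.
- clip_mouth (a point): Midway between the clip's jaw tips, 28 mm below its origin.
- jaw (a joint): Opening angle of each of the clip's two jaws from its shut place on a card, in rad (the two move together): 0 on a card, -0.05 empty, 0.4 at the stop (levers fully squeezed). The clear gap between the jaw tips is about 3 mm at 0, 18 mm at 0.25 and 26 mm at 0.4.
- small_stand: Low card in a stand: white stone foot 84 x 130 x 24 mm with a stiff upright white card 100 mm wide, 3 mm thick, whose top edge is 80 mm above the worktop. Weighs 0.8 kg, stands loose. Origin: centre of the underside; x: the card's thickness direction, y: along the card, z: up.
- small_edge (a point): Middle of the low card's top edge, 80 mm above the worktop; axes as of its stand.
- tall_stand: Tall card in a stand: same foot and card width and thickness, but the card's top edge is 125 mm above the worktop. Weighs 0.8 kg, stands loose. Origin: centre of the underside; x: the card's thickness direction, y: along the card, z: up. Its place and the low card's may be swapped.
- tall_edge (a point): Middle of the tall card's top edge, 125 mm above the worktop; axes as of its stand.
- mug: Teal mug, 68 x 99 x 73 mm, bystander on the left. Origin: centre of its underside.
- shot: Small amber glass, 39 mm wide, 52 mm high, bystander in front. Origin: centre of its underside.
- sugar_bowl: Silver-grey lidded sugar bowl, 68 mm wide, 70 mm high, bystander at the back. Origin: centre of its underside.
Mind the look-alikes: they are no part of the job. What is shaped like the clip but purple is not meant.

How it is judged:
By the outcome, as a careful person would: the job done as asked, in the order asked, and still so for the second after the job is handed in, while the arm keeps its last pose, push and grip.
It also fails if it takes over 45 s, if anything falls off the work surface, if the arm or the gripper's body presses on something with over 40 N, if the wrist force passes 120 N, or if a joint passes its speed limit or range.

### The arm

A 6-joint arm with a two-finger parallel gripper is mounted at the origin on a cart in front of the work surface, level with it; the furniture and walls round the work are solid. World frame = base frame: x ahead of the robot, y to its left, z up, the work surface at z = 0. Lengths are in m, angles in rad, forces in N, time in s.
With the tool pointing down it reaches from about 0.25 to 0.725 m from the base axis. Payload 4 kg.
Tool frame: the origin (TCP) lies at the very end of the fingers, on their centre line; the grasp point (between the pads) lies 19 mm behind it; z points along the fingers, y is the line along which they close (so a half turn about z gives the same grasp; the last joint's range is limited). The gripper opens to 85 mm and grips with 20 to 120 N. Pads are 22 mm wide; open, the fingers measure 114 mm over their backs; the gripper's body (76 mm by 85 mm) begins 54 mm behind the grasp point. The pads swing forward as they close: fully open they stand 13 mm farther back than shut.
Start: joints at [-1.262, 0.241, 0.005, 1.335, 0, 1.571], TCP at [0.152, -0.476, 0.231] pointing down, gripper open.
Joint ranges: [-2.72, 2.72], [-1.05, 1.87], [-1.09, 1.28], [-1.99, 2.15], [-1.42, 1.44], [-3.14, 3.14]. Speed limits (rad/s): [2.79, 2.79, 3.14, 3.14, 3.14, 3.14].

### API

Orientations are given as a unit quaternion [x, y, z, w].
In Python, from workcell import bot, vision, workorder gives the robot as it stands.
- The arm moves only by the shell command python3 -m creep 'ROWS' [OPENING]. ROWS is JSON, a list of rows, each a list of 2 entries, a list of its own where there are three numbers: the shift along the tool's x, y, z in mm, then the turn, a rotation vector about the tool's x, y, z in rad. In form: [[[dx, dy, dz], [wx, wy, wz]], ...]. A call has 1 to 12 rows; each row shifts and turns the commanded pose from where the row before left it, along the tool's axes as they then stand; what a row does not reach is not made up. A row lasts 1/8 s, in which the tool goes at most 62.5 mm and 10.7 degrees, less where a joint would pass 70% of its speed; a pose out of reach is approached as far as the arm can. A call is refused whole if a number of a shift passes 62.5 or a number of a turn 0.188, either way. A call with a gripper value outside its range is refused whole. OPENING is the finger opening in mm, from 0 to 85.4, set as the call begins (- or left out, the last holds). The fingers move at their own pace and stop on an object; the grip force is fixed at half the most. Time passes only in rows, so rows that do not move let the fingers close. It gives the time, the measured TCP pose, the force, the opening and the grip force at its end, in the units of the state.
- bot.get_obs(): the state, without advancing time (a new reading comes with each control period).
- vision.camera(name): name is "scene" or "top" or "wrist"; returns a dict with "image" (400x640x3 uint8, blue, green, red), "z_map" (400x640 float32, m along the optical axis (not along the pixel's ray), 0 where there is no reading), "K" (3x3 intrinsics, pixels), "k1" (the pictures are not rectified: a ray, as slopes to the right and down, at radius r is drawn at 1 + k1 r^2 times it, then the intrinsics apply), "rvec" (rotation vector, rad) and "tvec" (3), from world to camera coordinates, as OpenCV has them; the wrist camera has in their place "tool_from_camera" (4x4, takes a point from camera to tool coordinates, whose origin is the TCP and whose axes are the flange's). Camera axes: x right, y down, z forward; pixel columns grow to the right and rows downward; lengths in m; the calibration is good to about 2 mm. A picture is of the moment at which its call begins: read the wrist's pose just before it.
- workorder.job_done(): hands the job in; it is judged then, once.
Trained networks look in a picture, given as the dict that the camera call returned (one of the last four; its "shot" number tells which), for a name from the list of things; names that differ only in an ending like _2 or _b are one class to them, and where a whole thing is asked for, a point or a joint stands for the part that bears it (a point fixed in the world has none). Each returns a list of dicts, best first, with "score" (0 to 1); they miss things now and then, are a little off and sometimes report something else, mostly with a low value. They report only what shows in the picture. A call takes as long as a camera call. They do not tell look-alikes from the thing itself.
- vision.spot_in(picture, query): "position" ([column, row] in pixels, amid what is visible of it).
- vision.place_of(picture, query): "position" ([column, row] in pixels: a listed point, or the origin of a listed thing).
The state is a dict: "clock": time; "joint_pos": joint angles; "joint_vel": joint speeds; "tau": joint torques, N m; "eef_pos": TCP position; "tool_rot": TCP orientation; "ft_force": force on the tool from outside, world axes, zero at the start; "ft_torque": the same for the moment, N m; "grip_width": finger opening in m; "grasp_force": force on a finger pad.
Only numpy, scipy, OpenCV 4.12 (cv2) and the standard library are available. Lean on these libraries where they do the work, as an engineer would, in place of code of your own. Each camera call takes 0.05 s, during which the arm holds its last target. There are 200 camera calls.

## Working session

There is one attempt and no reset: what is moved stays moved. The work goes in short steps, Python scripts to look and compute and a shell command to move; the robot and the scene stay as the last step left them, time stands still between calls to the robot, and variables do not carry over. Pictures are saved under pics/ and viewed, at most 10 in all, crops included, and the job is handed in when it is done.

```bash
mkdir -p pics; ls
cat > h.py <<'E'
import numpy as np, cv2
from scipy.spatial.transform import Rotation as R
from workcell import bot, vision, workorder
def world_T(p,obs=None):
    T=np.eye(4)
    if 'rvec' in p:
        M=cv2.Rodrigues(np.array(p['rvec'],float))[0]; T[:3,:3]=M.T; T[:3,3]=-M.T@np.array(p['tvec'],float).ravel(); return T
    T[:3,:3]=R.from_quat(obs['tool_rot']).as_matrix(); T[:3,3]=obs['eef_pos']
    return T@np.array(p['tool_from_camera'])
def rays(p,px):
    K=np.array(p['K'],float); px=np.array(px,float).reshape(-1,1,2)
    return cv2.undistortPoints(px,K,np.array([p['k1'],0,0,0],float)).reshape(-1,2)
def pts(p,px,z,obs=None):
    s=rays(p,px); z=np.asarray(z,float).reshape(-1,1)
    c=np.hstack([s*z,z]); T=world_T(p,obs); return c@T[:3,:3].T+T[:3,3]
def on_plane(p,px,h,obs=None):
    s=rays(p,px); T=world_T(p,obs); d=np.hstack([s,np.ones((len(s),1))])@T[:3,:3].T
    return T[:3,3]+d*((h-T[2,3])/d[:,2:3])
def proj(p,X,obs=None):
    T=np.linalg.inv(world_T(p,obs)); return cv2.projectPoints(np.array(X,float).reshape(-1,1,3),cv2.Rodrigues(T[:3,:3])[0],T[:3,3],np.array(p['K'],float),np.array([p['k1'],0,0,0],float))[0].reshape(-1,2)
def cloud(p,obs=None):
    v,u=np.nonzero(p['z_map']>0); return np.c_[u,v],pts(p,np.c_[u,v],p['z_map'][v,u],obs)
E
python3 - <<'E'
from h import *
o=bot.get_obs(); print(o)
for n in ['scene','top']:
    p=vision.camera(n); cv2.imwrite(f'pics/{n}1.png',p['image'])
    for q in ['clip','clip_grip','small_edge','tall_edge','small_stand','tall_stand','mug','shot','sugar_bowl']:
        print(n,q,[(np.round(d['position'],1).tolist(),round(d['score'],2)) for d in vision.place_of(p,q)])
E
```

```text
pics
{'clock': 0.0, 'joint_pos': array([-1.26202360e+00,  2.41413340e-01,  3.70488068e-03,  1.33515544e+00,
        1.32713027e-05,  1.57079985e+00]), 'joint_vel': array([-0.00122834, -0.0007788 , -0.00062328,  0.00069461,  0.00019193,
        0.00129982]), 'tau': array([ 1.18286487e-03, -3.72317934e+01,  2.52406651e+01,  1.70269929e-02,
        1.01644246e-04,  5.54802540e-06]), 'eef_pos': array([ 0.15175906, -0.47575803,  0.23040536]), 'tool_rot': array([ 9.88105822e-01,  1.53771958e-01, -1.52414664e-04, -1.02251290e-03]), 'ft_force': array([ 0.37643927,  0.26500992, -0.04839754]), 'ft_torque': array([-0.05206149,  0.05986759, -0.02653182]), 'grasp_force': 0.0, 'grip_width': 0.08523258436938178}
scene clip [([340.2, 285.7], 0.64), ([320.7, 363.3], 0.58)]
scene clip_grip [([344.1, 277.4], 0.77)]
scene small_edge [([340.7, 285.6], 0.6)]
scene tall_edge [([306.4, 176.3], 0.79)]
scene small_stand [([342.0, 299.6], 0.57)]
scene tall_stand [([310.6, 206.9], 0.71)]
scene mug [([290.0, 155.8], 0.72)]
scene shot [([287.3, 272.6], 0.69)]
scene sugar_bowl [([369.3, 199.1], 0.83)]
top clip [([404.5, 225.0], 0.74), ([451.1, 268.5], 0.49)]
top clip_grip [([451.9, 264.8], 0.79)]
top small_edge [([397.3, 226.5], 0.56)]
top tall_edge [([280.3, 207.9], 0.76), ([398.4, 226.7], 0.29)]
top small_stand [([396.0, 224.7], 0.73)]
top tall_stand [([281.6, 213.2], 0.89), ([300.7, 150.5], 0.34)]
top mug [([198.5, 203.7], 0.96), ([407.3, 223.7], 0.66)]
top shot [([353.0, 258.2], 0.58), ([277.3, 208.4], 0.32)]
top sugar_bowl [([299.9, 151.8], 0.61)]
```

View pics/scene1.png

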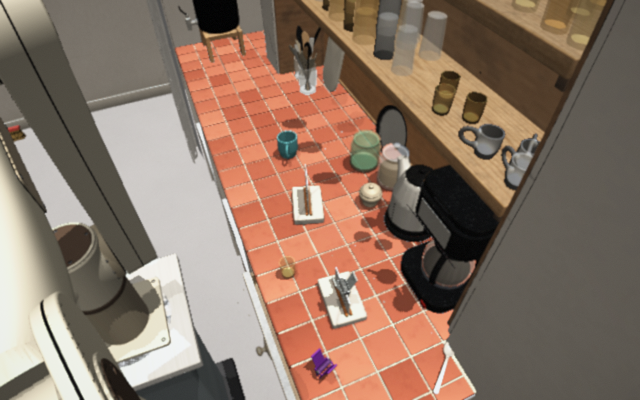

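View pics/top1.png

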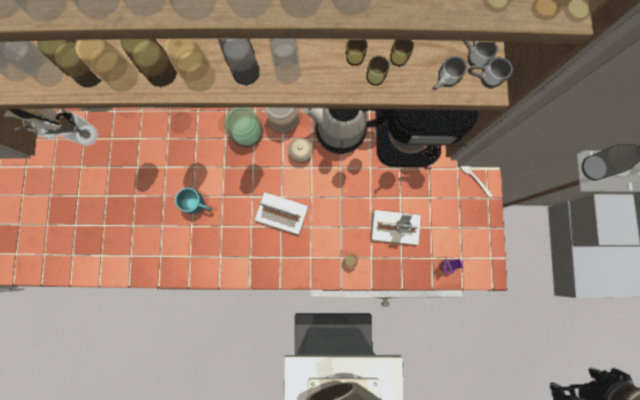

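The scene shows two clip-shaped things. The steel one sits on the low card, at top (404,226) and scene (343,280). The purple one lies on the worktop, at top (451,267) and scene (321,363). The steel one fits the description because it is grey and sits on the card. The tall card is at top (281,213), the mug at (190,200), the glass at (350,262) and the bowl at (300,150).

Run:
```python
from h import *
p=vision.camera('top')
px,X=cloud(p)
def box(c,r): return (abs(px[:,0]-c[0])<r)&(abs(px[:,1]-c[1])<r)
for name,c,foot in [('low',(396,227),.024),('tall',(281,213),.024)]:
    m=box(c,32)
    f=m&(abs(X[:,2]-foot)<.008)
    rect=cv2.minAreaRect(X[f][:,:2].astype(np.float32)); print(name,'foot',rect,f.sum())
    for a,b in [(.05,.075),(.075,.09),(.09,.11),(.11,.135)]:
        s=m&(X[:,2]>a)&(X[:,2]<b)
        if s.sum()>3: print(a,b,s.sum(),cv2.minAreaRect(X[s][:,:2].astype(np.float32)), X[s].mean(0).round(4))
for n,c,h in [('mug',(190,200),.073),('shot',(350,262),.052),('bowl',(300,150),.07),('purple',(451,267),.02)]:
    print(n,on_plane(p,[c],h).round(3))
T=world_T(p);print('cam',T[:3,3],'shelf z',X[(px[:,1]<100)&(px[:,1]>60)&(px[:,0]>100)&(px[:,0]<400)].mean(0), on_plane(p,[[300,105]],0))
s=(px[:,0]>150)&(px[:,0]<450)&(X[:,2]>.25)&(X[:,1]<.4);print('high x min',np.percentile(X[s],1,axis=0),X[s].min(0))
im=p['image'][185:270,355:480]; cv2.imwrite('pics/crop1.png',cv2.resize(im,None,fx=6,fy=6,interpolation=cv2.INTER_CUBIC))
```

```text
low foot ((0.5003677010536194, -0.1426272839307785), (0.13162414729595184, 0.08459018915891647), 83.69161987304688) 1077
0.05 0.075 38 ((0.5003581643104553, -0.141252338886261), (0.0981629490852356, 0.013934995979070663), 85.89729309082031) [ 0.499  -0.1344  0.0641]
0.075 0.09 104 ((0.4994909465312958, -0.14301998913288116), (0.09952237457036972, 0.021059885621070862), 87.63414001464844) [ 0.5007 -0.1476  0.084 ]
0.09 0.11 110 ((0.5019604563713074, -0.15056365728378296), (0.04092658683657646, 0.03661087900400162), 0.6230749487876892) [ 0.502  -0.1503  0.0974]
0.11 0.135 55 ((0.49929919838905334, -0.15036840736865997), (0.024968720972537994, 0.0521048977971077), 83.82429504394531) [ 0.501  -0.1513  0.1178]
tall foot ((0.5378867983818054, 0.17506542801856995), (0.13041064143180847, 0.08394882082939148), 72.48484802246094) 1206
0.05 0.075 31 ((0.5354834198951721, 0.1728852242231369), (0.09528511017560959, 0.0014322305796667933), 73.30548858642578) [0.5349 0.1704 0.0619]
0.075 0.09 20 ((0.5359649658203125, 0.1740080863237381), (0.09367410093545914, 0.0005669883103109896), 72.64676666259766) [0.5359 0.1738 0.0812]
0.09 0.11 29 ((0.5358460545539856, 0.17365208268165588), (0.0951983779668808, 0.0006215222529135644), 72.54695129394531) [0.5359 0.1736 0.1001]
0.11 0.135 69 ((0.5374080538749695, 0.1736665666103363), (0.09759654104709625, 0.0033985304180532694), 72.68326568603516) [0.5368 0.1732 0.1227]
mug [[0.563 0.412 0.073]]
shot [[ 0.403 -0.014  0.052]]
bowl [[0.703 0.122 0.07 ]]
purple [[ 0.391 -0.292  0.02 ]]
cam [0.39906976 0.06898641 1.15279289] shelf z [0.73598354 0.19782399 0.43101314] [[0.85885981 0.12686307 0.        ]]
high x min [ 0.14427857 -0.18722095  0.26869373] [ 0.11909881 -0.22533331  0.25023266]
```

View pics/crop1.png

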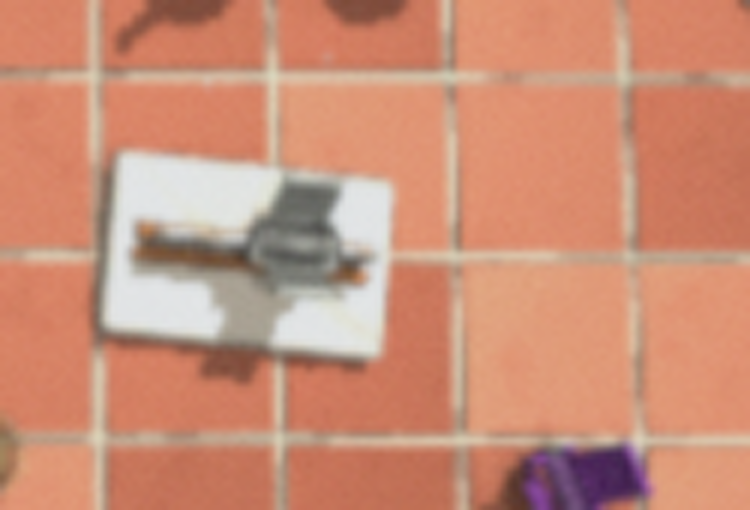

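The crop shows the steel clip at about (295,240), clamped right of the low card's middle. The purple look-alike is at the lower right, (590,480). I'll go above the steel clip.

```bash
cat >> h.py <<'E'
from scipy.spatial.transform import Slerp
def Rdown(ydeg):  # tool z down, tool y (closing) at heading ydeg in world
    a=np.radians(ydeg); y=np.array([np.cos(a),np.sin(a),0]); z=np.array([0,0,-1.]); return R.from_matrix(np.c_[np.cross(y,z),y,z])
def plan(pos,rot,n,obs=None):
    o=obs or bot.get_obs(); p0=np.array(o['eef_pos']); r0=R.from_quat(o['tool_rot'])
    S=Slerp([0,1],R.concatenate([r0,rot]))(np.linspace(0,1,n+1)); P=[p0+(np.array(pos)-p0)*i/n for i in range(n+1)]
    for i in range(n):
        d=S[i].inv().apply(P[i+1]-P[i])*1000; w=(S[i].inv()*S[i+1]).as_rotvec()
        print([d.round(1).tolist(),w.round(4).tolist()],end=', ')
    print()
E
python3 -c "
from h import *
plan([.47,-.151,.23],Rdown(-5.5),10)"
```

```text
[[40.2, -21.3, 0.1], [-0.0, -0.0, -0.1166]], [[42.4, -16.5, 0.1], [-0.0, -0.0, -0.1166]], [[44.0, -11.5, 0.1], [-0.0, -0.0, -0.1166]], [[45.1, -6.3, 0.1], [-0.0, -0.0, -0.1166]], [[45.5, -1.0, 0.1], [-0.0, -0.0, -0.1166]], [[45.3, 4.3, 0.1], [-0.0, -0.0, -0.1166]], [[44.5, 9.6, 0.1], [-0.0, -0.0, -0.1166]], [[43.1, 14.7, 0.1], [-0.0, -0.0, -0.1166]], [[41.1, 19.6, 0.1], [-0.0, -0.0, -0.1166]], [[38.5, 24.2, 0.1], [-0.0, -0.0, -0.1166]],
```

```bash
python3 -m creep '[[[40,-21,0],[0,0,-0.117]],[[42,-16,0],[0,0,-0.117]],[[44,-11,0],[0,0,-0.117]],[[45,-6,0],[0,0,-0.117]],[[45,-1,0],[0,0,-0.117]],[[45,4,0],[0,0,-0.117]],[[44,10,0],[0,0,-0.117]],[[43,15,0],[0,0,-0.117]],[[41,20,0],[0,0,-0.117]],[[38,24,0],[0,0,-0.117]],[[0,0,0],[0,0,0]]]'
cat > look.py <<'E'
import sys
from h import *
o=bot.get_obs(); p=vision.camera('wrist'); cv2.imwrite(f'pics/{sys.argv[1]}.png',p['image']); np.savez(f'{sys.argv[1]}.npz',o=o,p=p,allow_pickle=True)
print(o['eef_pos'],R.from_quat(o['tool_rot']).as_matrix().round(4).tolist())
for q in sys.argv[2:]:
    print(q,[(np.round(d['position'],1).tolist(),round(d['score'],2)) for d in vision.place_of(p,q)])
px,X=cloud(p,o)
for a,b in [(.02,.028),(.04,.075),(.075,.083),(.083,.095),(.095,.11),(.11,.13)]:
    s=(X[:,2]>a)&(X[:,2]<b)&(abs(X[:,0]-.52)<.12)&(abs(abs(X[:,1])-.16)<.1)
    if s.sum()>10: print(a,b,s.sum(),cv2.minAreaRect(X[s][:,:2].astype(np.float32)),X[s].mean(0).round(4))
E
python3 look.py w1 clip clip_grip small_edge
```

```text
clock: 2.42
eef_pos: [0.4709, -0.1519, 0.2311]
tool_rot: [0.737, 0.676, 0.0, 0.0]
ft_force: [-0.2, 0.2, -1.1]
grip_width: 0.0855
grasp_force: 0.0
[ 0.47090775 -0.15193174  0.23108259] [[0.0871, 0.9962, 0.0005], [0.9962, -0.0871, 0.0003], [0.0003, 0.0004, -1.0]]
clip [([353.3, 186.7], 0.63), ([260.8, 289.6], 0.63)]
clip_grip [([350.9, 196.0], 0.95), ([258.7, 301.5], 0.79), ([348.6, 172.0], 0.56)]
small_edge [([350.4, 175.3], 0.95)]
0.02 0.028 6537 ((0.49847903847694397, -0.14304247498512268), (0.13033020496368408, 0.084288589656353), 83.74390411376953) [ 0.4967 -0.1298  0.0235]
0.04 0.075 315 ((0.4986468553543091, -0.14287680387496948), (0.0994243249297142, 0.013423060066998005), 85.42647552490234) [ 0.4975 -0.1323  0.0613]
0.075 0.083 410 ((0.4983369708061218, -0.1432037502527237), (0.09944722801446915, 0.01728748343884945), 85.913818359375) [ 0.4996 -0.1404  0.0792]
0.083 0.095 1052 ((0.497342050075531, -0.1514866203069687), (0.040057223290205, 0.029214516282081604), 86.75529479980469) [ 0.4983 -0.151   0.0888]
0.095 0.11 571 ((0.49762803316116333, -0.15147879719734192), (0.025950735434889793, 0.0435318797826767), 83.61638641357422) [ 0.5011 -0.1511  0.1026]
0.11 0.13 577 ((0.49770206212997437, -0.15165942907333374), (0.026013143360614777, 0.052433378994464874), 84.06631469726562) [ 0.5004 -0.1513  0.117 ]
```

View pics/w1.png

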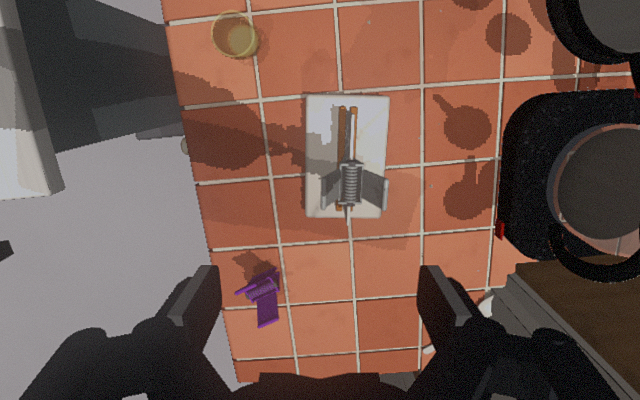

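The wrist view shows the steel clip at (350,185) on the card and the purple one at (262,295). The depth readings agree: clip centre (0.4977, -0.1516), hinge heading about 84°.

```bash
python3 -c "
from h import *
plan([.4977,-.1516,.150],Rdown(-6.1),2)
plan([.4977,-.1516,.091],Rdown(-6.1),1)"
```

```text
[[2.8, 14.4, 40.6], [-0.0003, 0.0001, 0.0065]], [[2.9, 14.4, 40.6], [-0.0003, 0.0001, 0.0065]], 
[[5.7, 28.9, 140.3], [-0.0006, 0.0002, 0.0129]],
```

```bash
python3 -m creep '[[[2.8,14.4,30],[0,0,0.0065]],[[2.9,14.4,30],[0,0,0.0065]],[[0,0,20],[0,0,0]],[[0,0,0],[0,0,0]]]'; python3 look.py w2 clip_grip clip
```

```text
clock: 3.12
eef_pos: [0.4963, -0.1516, 0.1498]
tool_rot: [0.744, 0.668, -0.001, -0.002]
ft_force: [0.1, -0.1, 0.9]
grip_width: 0.0853
grasp_force: 0.0
[ 0.49631125 -0.15164753  0.14978458] [[0.1071, 0.9942, -0.0041], [0.9943, -0.1071, 0.0011], [0.0006, -0.0042, -1.0]]
clip_grip [([323.0, 238.0], 0.88), ([215.9, 361.1], 0.81), ([320.8, 221.6], 0.49)]
clip [([224.4, 338.2], 0.91), ([325.0, 220.7], 0.63)]
0.02 0.028 9612 ((0.4985247850418091, -0.14231236279010773), (0.12826649844646454, 0.08399759978055954), 83.9444808959961) [ 0.5005 -0.1219  0.0234]
0.04 0.075 233 ((0.49967870116233826, -0.1312350630760193), (0.07569602131843567, 0.01577676087617874), 83.54020690917969) [ 0.4988 -0.1392  0.0675]
0.075 0.083 730 ((0.4980136454105377, -0.14285877346992493), (0.09893345832824707, 0.01903207041323185), 81.72703552246094) [ 0.4989 -0.1394  0.0792]
0.083 0.095 1919 ((0.49787384271621704, -0.15125581622123718), (0.039749667048454285, 0.02919834293425083), 85.70840454101562) [ 0.4977 -0.1504  0.0888]
0.095 0.11 1082 ((0.49765995144844055, -0.1512477993965149), (0.02591894008219242, 0.04389447718858719), 83.80388641357422) [ 0.4979 -0.1502  0.1027]
0.11 0.13 1104 ((0.49764299392700195, -0.15120546519756317), (0.025609558448195457, 0.05238205939531326), 83.95155334472656) [ 0.498  -0.1502  0.1167]
```

```bash
python3 -m creep '[[[0.3,1,25],[0,0,0]],[[0,0.3,22],[0,0,0]],[[0,0,12],[0,0,0]],[[0,0,0],[0,0,0]],[[0,0,0],[0,0,0]]]'; python3 -m creep '[[[0,0,0],[0,0,0]],[[0,0,0],[0,0,0]],[[0,0,0],[0,0,0]],[[0,0,0],[0,0,0]]]' 56; python3 -c "
from h import *
o=bot.get_obs();print(o['eef_pos'],R.from_quat(o['tool_rot']).as_matrix().round(4).tolist(),o['ft_force'])"
```

```text
clock: 3.9
eef_pos: [0.5005, -0.1511, 0.0934]
tool_rot: [0.743, 0.669, 0.001, 0.001]
ft_force: [1.2, 0.2, -0.1]
grip_width: 0.0852
grasp_force: 0.0
clock: 4.4
eef_pos: [0.4997, -0.1508, 0.0924]
tool_rot: [0.743, 0.669, 0.0, 0.0]
ft_force: [-0.4, -0.5, -0.2]
grip_width: 0.0562
grasp_force: 0.0
[ 0.49970956 -0.15084948  0.09237311] [[0.1048, 0.9945, 0.0001], [0.9945, -0.1048, -0.0], [-0.0, 0.0001, -1.0]] [-0.44404843 -0.4510107  -0.24122104]
```

```bash
python3 -m creep '[[[0,-2,1],[0,0,0]],[[0,0,0],[0,0,0]],[[0,0,0],[0,0,0]]]'; python3 -m creep '[[[0,0,0],[0,0,0]],[[0,0,0],[0,0,0]],[[0,0,0],[0,0,0]]]' 50;python3 -m creep '[[[0,0,0],[0,0,0]],[[0,0,0],[0,0,0]]]' 47; python3 look.py w3 clip_grip
```

```text
clock: 4.78
eef_pos: [0.4977, -0.1506, 0.0913]
tool_rot: [0.743, 0.669, -0.0, -0.0]
ft_force: [0.0, -0.8, 0.4]
grip_width: 0.0559
grasp_force: 0.0
clock: 5.15
eef_pos: [0.4978, -0.1507, 0.0918]
tool_rot: [0.743, 0.669, 0.0, 0.0]
ft_force: [-1.5, 0.4, 5.3]
grip_width: 0.05
grasp_force: 7.5
clock: 5.4
eef_pos: [0.4985, -0.1508, 0.0926]
tool_rot: [0.743, 0.669, 0.001, 0.001]
ft_force: [-2.5, 1.0, 8.2]
grip_width: 0.0472
grasp_force: 8.5
[ 0.49851268 -0.15083538  0.09261416] [[0.1048, 0.9945, 0.0022], [0.9945, -0.1048, -0.0006], [-0.0003, 0.0023, -1.0]]
clip_grip [([321.1, 293.1], 0.89)]
0.02 0.028 15147 ((0.49865812063217163, -0.14128640294075012), (0.1263045370578766, 0.08401363343000412), 83.94487762451172) [ 0.5008 -0.1215  0.0234]
0.04 0.075 634 ((0.49956485629081726, -0.13091593980789185), (0.07505939900875092, 0.01707177609205246), 83.94911193847656) [ 0.4986 -0.1386  0.0659]
0.075 0.083 1053 ((0.49879875779151917, -0.14312483370304108), (0.09919462352991104, 0.020986396819353104), 87.24810791015625) [ 0.4992 -0.1368  0.0795]
0.083 0.095 3162 ((0.49666014313697815, -0.1509283483028412), (0.04095814749598503, 0.03579358756542206), 57.006072998046875) [ 0.4976 -0.1499  0.0885]
0.095 0.11 2545 ((0.4978522062301636, -0.15152306854724884), (0.027254506945610046, 0.07469071447849274), 83.94692993164062) [ 0.4984 -0.147   0.1033]
0.11 0.13 4313 ((0.49792295694351196, -0.1513105183839798), (0.027255915105342865, 0.07496059685945511), 84.56620788574219) [ 0.4983 -0.1463  0.1193]
```

```bash
python3 -m creep '[[[0,-0.8,0],[0,0,0]],[[0,0,0],[0,0,0]],[[0,0,0],[0,0,0]]]' 42;python3 -m creep '[[[0,0,0],[0,0,0]],[[0,0,0],[0,0,0]],[[0,0,0],[0,0,0]]]' 34
```

```text
clock: 5.88
eef_pos: [0.4994, -0.151, 0.0935]
tool_rot: [0.743, 0.669, 0.002, 0.002]
ft_force: [0.2, 1.0, 9.9]
grip_width: 0.0424
grasp_force: 8.6
clock: 6.25
eef_pos: [0.5003, -0.1513, 0.0941]
tool_rot: [0.743, 0.669, 0.002, 0.003]
ft_force: [1.2, 0.8, 11.7]
grip_width: 0.0344
grasp_force: 8.6
```

```bash
python3 -m creep '[[[0,0,0],[0,0,0]],[[0,0,0],[0,0,0]],[[0,0,0],[0,0,0]],[[0,0,0],[0,0,0]]]' 20; python3 look.py w4 clip_grip clip small_edge
```

```text
clock: 6.75
eef_pos: [0.4995, -0.1512, 0.0945]
tool_rot: [0.743, 0.669, 0.002, 0.003]
ft_force: [-3.1, 0.9, 16.9]
grip_width: 0.0212
grasp_force: 44.4
[ 0.49945964 -0.15124214  0.09454745] [[0.1047, 0.9945, 0.0066], [0.9945, -0.1047, -0.0018], [-0.0011, 0.0067, -1.0]]
clip_grip [([319.4, 289.3], 0.81)]
clip [([201.6, 388.4], 0.78), ([320.2, 262.5], 0.75)]
small_edge [([316.4, 244.6], 0.58)]
0.02 0.028 15160 ((0.49849531054496765, -0.1426030695438385), (0.1282702535390854, 0.08389457315206528), 83.92991638183594) [ 0.5004 -0.1232  0.0234]
0.04 0.075 545 ((0.5010296702384949, -0.12543079257011414), (0.06393816322088242, 0.03358390927314758), 84.8628158569336) [ 0.4998 -0.1381  0.0642]
0.075 0.083 818 ((0.4995632767677307, -0.14300167560577393), (0.09911825507879257, 0.02485818974673748), 82.8442153930664) [ 0.5001 -0.1286  0.0794]
0.083 0.095 2235 ((0.498153418302536, -0.15152770280838013), (0.040574006736278534, 0.022177735343575478), 82.30030059814453) [ 0.4988 -0.149   0.0885]
0.095 0.11 946 ((0.499217689037323, -0.1470947563648224), (0.018374590203166008, 0.04822533205151558), 83.58124542236328) [ 0.4996 -0.141   0.104 ]
0.11 0.13 3185 ((0.4983682632446289, -0.15076081454753876), (0.0268703605979681, 0.047987669706344604), 81.53897857666016) [ 0.4995 -0.1448  0.1221]
```

View pics/w4.png

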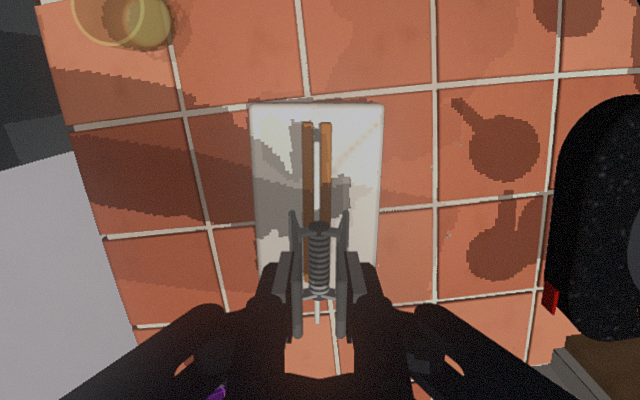

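The view shows the clip squeezed open in the fingers: levers parallel at (295..345,270), coil at (319,260), card edge inside. I'll lift straight up.

```bash
python3 -m creep '[[[0,0,-5],[0,0,0]],[[0,0,-8],[0,0,0]],[[0,0,-12],[0,0,0]],[[0,0,-20],[0,0,0]],[[0,0,-30],[0,0,0]],[[0,0,-40],[0,0,0]],[[0,0,0],[0,0,0]],[[0,0,0],[0,0,0]]]'; python3 look.py w5 clip clip_mouth clip_grip small_edge tall_edge; python3 -c "
from h import *
o=bot.get_obs()
p=vision.camera('scene'); im=p['image'];c=proj(p,[o['eef_pos']])[0].astype(int);print(c)
cv2.imwrite('pics/s5.png',cv2.resize(im[max(0,c[1]-60):c[1]+60,max(0,c[0]-80):c[0]+80],None,fx=5,fy=5,interpolation=cv2.INTER_CUBIC))"
```

```text
clock: 7.95
eef_pos: [0.4966, -0.1505, 0.206]
tool_rot: [0.743, 0.669, -0.0, -0.0]
ft_force: [-0.0, -0.2, -0.8]
grip_width: 0.0211
grasp_force: 43.3
[ 0.49663125 -0.15048442  0.20602198] [[0.1048, 0.9945, -0.0005], [0.9945, -0.1048, 0.0002], [0.0001, -0.0005, -1.0]]
clip [([319.6, 264.0], 0.78), ([237.3, 303.7], 0.78)]
clip_mouth [([319.0, 238.6], 0.89), ([240.7, 292.6], 0.61)]
clip_grip [([232.1, 320.8], 0.57), ([320.0, 291.7], 0.55)]
small_edge [([321.2, 183.4], 0.96)]
tall_edge []
0.02 0.028 8625 ((0.4985080063343048, -0.1427164077758789), (0.1284012794494629, 0.08413074910640717), 84.0329818725586) [ 0.4996 -0.1346  0.0235]
0.04 0.075 98 ((0.4977041184902191, -0.13728263974189758), (0.08834124356508255, 0.0022083064541220665), 82.36009979248047) [ 0.4978 -0.1366  0.0614]
0.075 0.083 298 ((0.4994141757488251, -0.1347481906414032), (0.08256515860557556, 0.0016861758194863796), 84.09994506835938) [ 0.4996 -0.1331  0.0796]
[344 254]
```

View pics/w5.png

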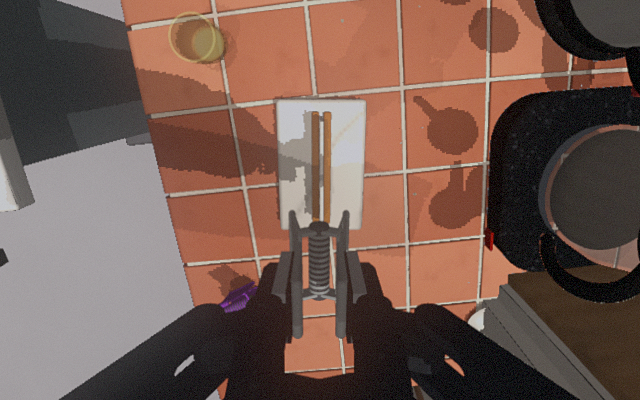

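View pics/s5.png

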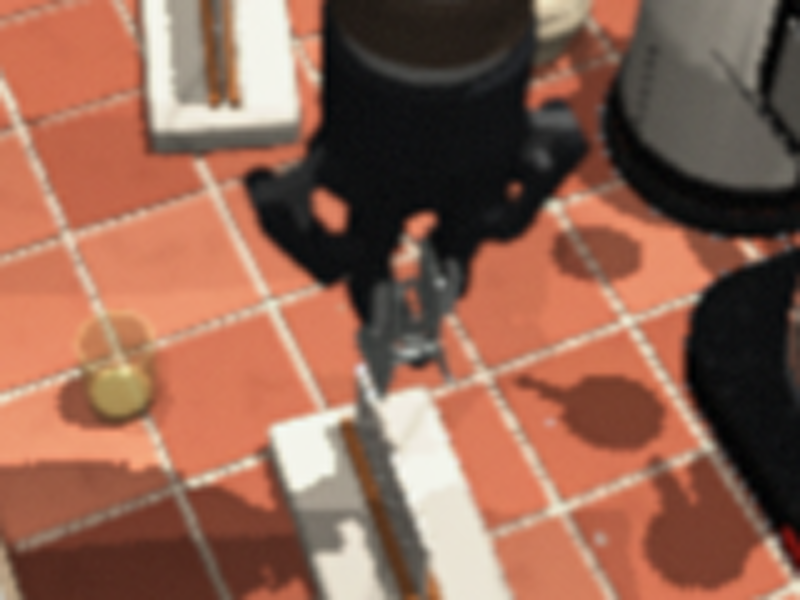

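The clip is held open at (319,265) above the low card. The stand hasn't moved and the scene crop agrees. Next I'll measure the clip in the tool frame and plan a stop short of the tall card.

Run:
```python
from h import *
d=np.load('w5.npz',allow_pickle=True); o=d['o'].item(); p=d['p'].item()
px,X=cloud(p,o); T=R.from_quat(o['tool_rot']).as_matrix(); t=(X-o['eef_pos'])@T*1000
s=(abs(px[:,0]-319)<9)&(px[:,1]>225)&(px[:,1]<297)&(abs(t[:,2])<40)
print('barrel',s.sum(),np.percentile(t[s],[2,25,50,75,98],axis=0).round(1))
s=(abs(px[:,0]-319)<32)&(px[:,1]>205)&(px[:,1]<345)&(abs(t[:,2])<60)
print('all',np.percentile(t[s],[1,5,50,95,99],axis=0).round(1))
plan([.526,.09,.215],Rdown(-17.4),7)
```

```text
barrel 1204 [[-16.9  -4.5   4.1]
 [ -8.1  -2.5   5.2]
 [  1.7  -0.6   5.7]
 [ 11.3   1.4   6.4]
 [ 19.1   3.4   7.9]]
all [[-17.8 -16.9 -37.4]
 [-16.  -13.2 -36.4]
 [  6.5  -0.6   2.9]
 [ 17.3  11.6  30.1]
 [ 19.2  15.   34.5]]
[[34.6, 0.6, -1.3], [-0.0002, -0.0, 0.0284]], [[34.6, -0.4, -1.3], [-0.0002, -0.0, 0.0284]], [[34.6, -1.4, -1.3], [-0.0002, -0.0, 0.0284]], [[34.5, -2.4, -1.3], [-0.0002, -0.0, 0.0284]], [[34.4, -3.3, -1.3], [-0.0002, -0.0, 0.0284]], [[34.3, -4.3, -1.3], [-0.0002, -0.0, 0.0284]], [[34.2, -5.3, -1.3], [-0.0002, -0.0, 0.0284]],
```

```bash
python3 -m creep '[[[35,1,-1],[0,0,0.028]],[[35,0,-1],[0,0,0.028]],[[35,-1,-1],[0,0,0.028]],[[35,-2,-1],[0,0,0.028]],[[34,-3,-1],[0,0,0.029]],[[34,-4,-2],[0,0,0.029]],[[34,-5,-2],[0,0,0.029]],[[0,0,0],[0,0,0]],[[0,0,0],[0,0,0]]]'
cat >> look.py <<'E'
s=(X[:,2]>.115)&(X[:,2]<.133)&(abs(X[:,0]-.53)<.06)&(X[:,1]>.1)&(X[:,1]<.24)&(px[:,1]<215)
if s.sum()>10:
    v=cv2.fitLine(X[s][:,:2].astype(np.float32),cv2.DIST_HUBER,0,.01,.01).ravel(); print('edge',s.sum(),cv2.minAreaRect(X[s][:,:2].astype(np.float32)),X[s].mean(0).round(4),'dir',np.degrees(np.arctan2(v[1],v[0])))
E
python3 look.py w6 tall_edge clip_mouth tall_stand
```

```text
clock: 9.43
eef_pos: [0.5284, 0.0899, 0.2149]
tool_rot: [0.806, 0.592, -0.001, 0.0]
ft_force: [0.5, 0.4, -1.3]
grip_width: 0.0209
grasp_force: 43.3
[0.52838963 0.08987303 0.21494956] [[0.2989, 0.9543, -0.0008], [0.9543, -0.2989, -0.0006], [-0.0008, -0.0006, -1.0]]
tall_edge [([292.0, 83.9], 0.84)]
clip_mouth [([318.1, 238.4], 0.8), ([318.4, 261.6], 0.62)]
tall_stand [([301.2, 87.8], 0.74)]
0.02 0.028 11717 ((0.5006747245788574, 0.04030244052410126), (0.4091189205646515, 0.0887008085846901), 75.36933898925781) [0.5298 0.1403 0.0234]
0.04 0.075 336 ((0.5197939276695251, 0.05152192711830139), (0.3429013192653656, 0.015987074002623558), 81.7754898071289) [0.5311 0.1198 0.0594]
0.075 0.083 114 ((0.5211054086685181, 0.05647841840982437), (0.3322002589702606, 0.013892198912799358), 81.63397216796875) [0.5259 0.0775 0.0792]
0.083 0.095 124 ((0.5373338460922241, 0.17339111864566803), (0.0977286696434021, 0.0006951794493943453), 72.1575698852539) [0.538  0.1753 0.0889]
0.095 0.11 187 ((0.5373843908309937, 0.17349502444267273), (0.09749970585107803, 0.0007182414410635829), 72.1726303100586) [0.5377 0.1745 0.1024]
0.11 0.13 943 ((0.535952091217041, 0.17369681596755981), (0.09992626309394836, 0.0035950513556599617), 72.2913589477539) [0.5372 0.1766 0.1228]
edge 866 ((0.535952091217041, 0.17369681596755981), (0.09992626309394836, 0.0035950513556599617), 72.2913589477539) [0.5371 0.1766 0.1237] dir 72.41146
```

View pics/w6.png

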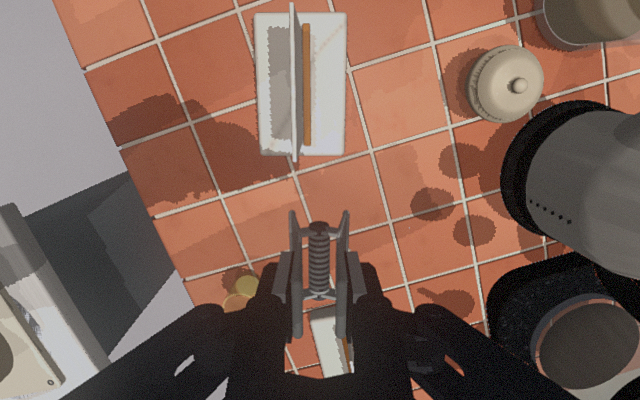

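The view shows the tall card edge-on, its top edge running from (294,5) to (296,158), and the open clip at (319,262). Edge middle is (0.5360, 0.1737), direction 72.3°.

```bash
python3 -c "
from h import *
plan([.5363,.1726,.205],Rdown(-17.7),3)"
```

```text
[[27.3, -5.9, 3.4], [-0.0001, 0.0001, 0.0012]], [[27.3, -5.9, 3.4], [-0.0001, 0.0001, 0.0012]], [[27.3, -6.0, 3.4], [-0.0001, 0.0001, 0.0012]],
```

```bash
python3 -m creep '[[[27.3,-6,3],[0,0,0.0012]],[[27.3,-6,3],[0,0,0.0012]],[[27.3,-6,3],[0,0,0.0012]],[[0,0,0],[0,0,0]],[[0,0,0],[0,0,0]],[[0,0,0],[0,0,0]]]'; python3 look.py w7 tall_edge clip_mouth; python3 -c "
from h import *
plan([.5363,.1726,.190],Rdown(-17.7),1)"
```

```text
clock: 10.38
eef_pos: [0.5362, 0.1726, 0.2065]
tool_rot: [0.808, 0.59, 0.0, 0.0]
ft_force: [0.0, 0.4, -0.6]
grip_width: 0.0208
grasp_force: 43.3
[0.53618942 0.17261887 0.20650838] [[0.3042, 0.9526, 0.0002], [0.9526, -0.3042, -0.0002], [-0.0001, 0.0002, -1.0]]
tall_edge [([320.1, 209.8], 0.75)]
clip_mouth [([318.4, 239.0], 0.58)]
0.02 0.028 8189 ((0.5358976721763611, 0.17415106296539307), (0.12987521290779114, 0.08397427946329117), 72.76310729980469) [0.5391 0.1839 0.0235]
0.04 0.075 17 ((0.5507674813270569, 0.22124464809894562), (0.0007537835626862943, 0.002687892410904169), 60.89182662963867) [0.5507 0.2213 0.058 ]
0.095 0.11 19 ((0.5466132760047913, 0.21298925578594208), (0.019430743530392647, 0.002144145779311657), 63.65240478515625) [0.5474 0.2138 0.1048]
0.11 0.13 361 ((0.5422751903533936, 0.1936367154121399), (0.05840612202882767, 0.0028040707111358643), 72.28954315185547) [0.5422 0.1943 0.1242]
edge 327 ((0.5429394245147705, 0.19592992961406708), (0.053635649383068085, 0.0027861904818564653), 72.4230728149414) [0.5428 0.1964 0.1243] dir 72.78871
[[-0.3, 0.2, 16.5], [0.0002, -0.0001, 0.0001]],
```

```bash
python3 -m creep '[[[0,0,15],[0,0,0]],[[0,0,15],[0,0,0]],[[0,0,8],[0,0,0]],[[0,0,0],[0,0,0]],[[0,0,0],[0,0,0]],[[0,0,0],[0,0,0]]]'; python3 look.py w8 tall_edge clip_mouth;  python3 - <<'E'
from h import *
d=np.load('w8.npz',allow_pickle=True); o=d['o'].item(); p=d['p'].item()
px,X=cloud(p,o); T=R.from_quat(o['tool_rot']).as_matrix(); t=(X-o['eef_pos'])@T*1000
s=(px[:,0]>300)&(px[:,0]<340)&(px[:,1]<200)&(abs(X[:,2]-.124)<.006)
v=np.polyfit(t[s][:,0],t[s][:,1],1);print('edge y in tool at x=1:',np.polyval(v,1),'slope',v[0],'x max',np.percentile(t[s][:,0],99.5),'z',np.median(t[s][:,2]))
b=(abs(px[:,0]-319)<9)&(px[:,1]>225)&(px[:,1]<297)&(abs(t[:,2])<15);print('barrel',np.percentile(t[b],[1,50,99],axis=0).round(1))
E
```

```text
clock: 11.28
eef_pos: [0.5365, 0.1739, 0.1689]
tool_rot: [0.807, 0.59, 0.001, 0.0]
ft_force: [-0.6, 0.7, -1.0]
grip_width: 0.0208
grasp_force: 43.3
[0.53649614 0.17385998 0.1688803 ] [[0.3027, 0.9531, 0.0011], [0.9531, -0.3027, 0.0004], [0.0007, 0.0009, -1.0]]
tall_edge [([321.1, 233.3], 0.69)]
clip_mouth [([321.5, 238.5], 0.83)]
0.02 0.028 9772 ((0.5360739231109619, 0.17479753494262695), (0.1284014880657196, 0.08386722207069397), 72.61909484863281) [0.5398 0.1861 0.0234]
0.04 0.075 22 ((0.550668478012085, 0.2213987112045288), (0.0004507560806814581, 0.00229324446991086), 68.79300689697266) [0.5507 0.2214 0.0586]
0.095 0.11 47 ((0.5425633788108826, 0.20099002122879028), (0.0442100465297699, 0.0024212815333157778), 69.11117553710938) [0.5429 0.2006 0.1047]
0.11 0.13 435 ((0.5356647968292236, 0.17392735183238983), (0.0999341756105423, 0.0029017827473580837), 72.49468231201172) [0.5442 0.2005 0.1239]
edge 381 ((0.5397074222564697, 0.20260028541088104), (0.026931457221508026, 0.03631896525621414), 4.692358016967773) [0.5454 0.2048 0.1242] dir 73.482796
edge y in tool at x=1: -0.46592774804815246 slope -0.011886779771797936 x max 49.57292755868333 z 44.617051265456794
barrel [[-17.5  -4.6   4. ]
 [  1.7  -0.7   5.7]
 [ 19.2   3.3   8.2]]
```

```bash
python3 -m creep '[[[-0.8,0,6],[0,0,0]],[[-0.5,0,6],[0,0,0]],[[0,0,5],[0,0,0]],[[0,0,4],[0,0,0]],[[0,0,0],[0,0,0]],[[0,0,0],[0,0,0]],[[0,0,0],[0,0,0]],[[0,0,0],[0,0,0]]]'; python3 look.py w9 tall_edge clip_mouth;  python3 - <<'E'
from h import *
d=np.load('w9.npz',allow_pickle=True); o=d['o'].item(); p=d['p'].item()
px,X=cloud(p,o); T=R.from_quat(o['tool_rot']).as_matrix(); t=(X-o['eef_pos'])@T*1000
s=(px[:,0]>300)&(px[:,0]<340)&(px[:,1]<205)&(abs(X[:,2]-.124)<.006)
v=np.polyfit(t[s][:,0],t[s][:,1],1);print('edge y in tool at x=1:',np.polyval(v,1),'slope',v[0],'x max',np.percentile(t[s][:,0],99.5),'z',np.median(t[s][:,2]))
b=(abs(px[:,0]-319)<9)&(px[:,1]>225)&(px[:,1]<297)&(abs(t[:,2])<15);print('barrel',np.percentile(t[b],[1,50,99],axis=0).round(1))
q=vision.camera('scene'); c=proj(q,[o['eef_pos']])[0].astype(int);y,x=max(0,c[1]-40),max(0,c[0]-53)
A=cv2.resize(q['image'][y:y+80,x:x+106],(795,600)[:2],interpolation=cv2.INTER_CUBIC); cv2.imwrite('pics/s9.png',cv2.resize(A,(530,400)))
m=np.hstack([cv2.imread('pics/s9.png'),cv2.resize(p['image'][100:350,220:420],(270,338))[:,:]][:1]); cv2.imwrite('pics/s9.png',m)
cv2.imwrite('pics/w9c.png',cv2.resize(p['image'][80:340,200:440],None,fx=2.3,fy=2.3))
E
```

```text
clock: 12.42
eef_pos: [0.5358, 0.1725, 0.1475]
tool_rot: [0.807, 0.59, 0.0, 0.0]
ft_force: [1.3, 0.2, -1.0]
grip_width: 0.0211
grasp_force: 43.3
[0.53583299 0.17250389 0.14751958] [[0.3028, 0.9531, 0.0004], [0.9531, -0.3028, 0.0001], [0.0002, 0.0003, -1.0]]
tall_edge [([318.3, 247.7], 0.72)]
clip_mouth [([320.2, 238.1], 0.56)]
0.02 0.028 11010 ((0.5360002517700195, 0.17461919784545898), (0.12848538160324097, 0.08402495831251144), 72.63750457763672) [0.5403 0.1874 0.0234]
0.04 0.075 32 ((0.550670862197876, 0.22115908563137054), (0.0008786105900071561, 0.002793696476146579), 66.94851684570312) [0.5506 0.2213 0.0592]
0.083 0.095 15 ((0.5474662780761719, 0.21579356491565704), (0.013577952049672604, 0.0023386969696730375), 59.53396987915039) [0.55   0.2198 0.0897]
0.095 0.11 53 ((0.5451624989509583, 0.2085895836353302), (0.02844390645623207, 0.0022199763916432858), 66.6643295288086) [0.5463 0.2109 0.1039]
0.11 0.13 1068 ((0.5353934168815613, 0.17452934384346008), (0.09923213720321655, 0.03353918716311455), 73.10346984863281) [0.5393 0.1863 0.1213]
edge 414 ((0.5449610948562622, 0.20520912110805511), (0.03497686609625816, 0.030157260596752167), 72.30659484863281) [0.5461 0.2065 0.1238] dir 72.20802
edge y in tool at x=1: -0.10600458517179685 slope -0.010746053586601282 x max 51.18046879903546 z 23.16779499331914
barrel [[-17.5  -4.7   4. ]
 [  1.6  -0.7   5.8]
 [ 19.2   3.3   8.3]]
```

View pics/s9.png

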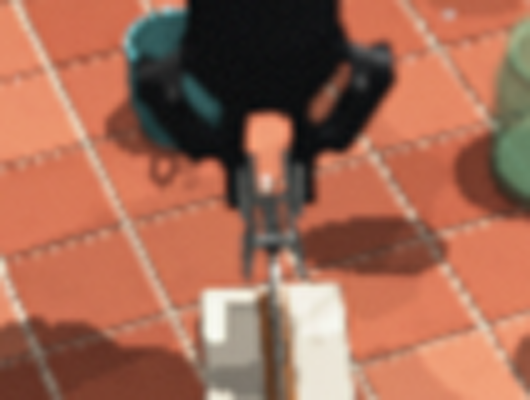

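View pics/w9c.png

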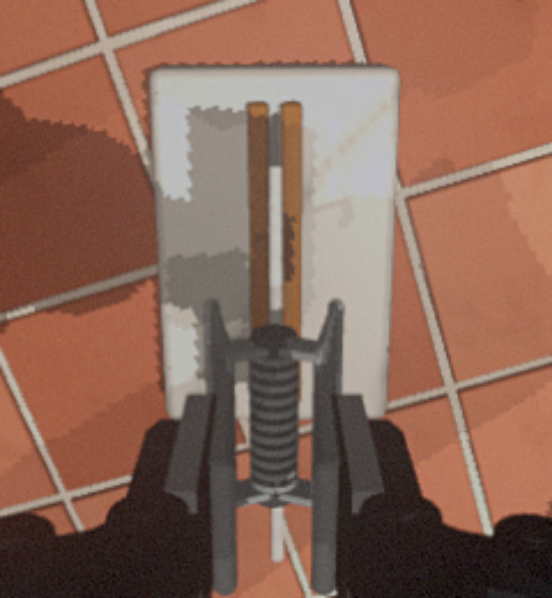

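The scene crop shows the jaws at (248,265) and (300,265), either side of the card edge at (275,270). The wrist crop shows the edge line, x about 275, centred under the coil with white gaps to both jaws. Depth puts the edge 0.6 mm off centre across the jaws, about 14 mm inside the mouth, and the wrist force is at noise level. I'm handing it in.

```bash
python3 -c "
from h import *
print(workorder.job_done())"
```

```text
the job is handed in; nothing more can be done
None
```

The job is handed in at about 12.5 s of robot time: the steel clip is held squeezed open around the middle of the tall card's top edge, about 14 mm inside its mouth, with no sign of contact with the card.

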